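# Take the lift-off lid off a spares case and lean it on the rail

## Robot

A 6-joint arm with a two-finger parallel gripper is mounted at the origin on the work surface. World frame = base frame: x ahead of the robot, y to its left, z up, the work surface at z = 0. Lengths are in mm, angles in rad, forces in N, time in s.
With the tool pointing down it reaches from about 275 to 1000 mm from the base axis. Payload 8.4 kg.
Tool frame: the origin (TCP) lies midway between the tips of the shut fingers; the grasp point (between the pads) lies 19 mm behind it; z points along the fingers, y is the line along which they close (so a half turn about z gives the same grasp; the last joint's range is limited). The gripper opens to 85 mm and grips with 20 to 120 N. Pads are 22 mm wide; open, the fingers measure 114 mm over their backs; the gripper's body (76 mm by 85 mm) begins 54 mm behind the grasp point. The pads swing forward as they close: fully open they stand 13 mm farther back than shut.
Start: joints at [1.216, 0.353, 1.633, -0, 1.155, -0.002], TCP at [215.953, 586.509, 231.281] pointing down, gripper open.
Joint ranges: [-2.63, 2.63], [-0.92, 2.1], [0.06, 2.66], [-1.3, 4.44], [0, 2.69], [-3.02, 3.02]. Speed limits (rad/s): [2.22, 2.22, 2.79, 3.14, 3.14, 3.14].

## Interface

Orientations are given as [roll, pitch, yaw] about the fixed x, y, z axes, in that order (R = Rz(yaw) Ry(pitch) Rx(roll)).
In Python, from rig import r gives the robot as it stands.
- The arm moves only by the shell command python3 -m inch 'ROWS' [OPENING] [FORCE]. ROWS is JSON, a list that holds one entry, the list of rows, each a list of 6 numbers: the shift along the tool's x, y, z scaled (see below), then the turn, a rotation vector about the tool's x, y, z scaled (see below). In form: [[[tx, ty, tz, wx, wy, wz], ...]]. A call has 1 to 8 rows; each row is the pose to reach, as a shift and turn from the pose commanded when the call began, along the tool's axes at that moment, turning the shorter way round; what a row does not reach only later rows make up. The controller multiplies each number of a shift by 20 cm and each number of a turn by pi rad. A row lasts 1/12 s, in which the tool goes at most 41.7 mm and 7.16 degrees, less where a joint would pass 70% of its speed; a pose out of reach is approached as far as the arm can. A call with a number of a shift or a turn outside -1 to 1 is refused whole. A call with a gripper value outside its range is refused whole. OPENING is the gripper's target within -1 to 1 (fully open at 1, half-way at 0, shut at -1), set as the call begins (- or left out, the last holds). The fingers move at their own pace and stop on an object; FORCE is the grip in N (left out, the last holds). Time passes only in rows, so rows that repeat a pose let the fingers close. It gives the time, the measured TCP pose, the force, the opening and the grip force at its end, in the units of the state.
- r.sense(): the state, without advancing time (a new reading comes with each control period).
- r.grab_frame(name): name is "scene" or "top" or "wrist"; returns the picture (480x640x3 uint8, red, green, blue); there is no depth.
- r.camera_info(name): a dict with "K" (3x3 intrinsics, pixels), "rvec" (rotation vector, rad) and "tvec" (3), from world to camera coordinates, as OpenCV has them; the wrist camera has in their place "mount" (4x4, takes a point from camera to tool coordinates, whose origin is the TCP and whose axes are the flange's). Camera axes: x right, y down, z forward; pixel columns grow to the right and rows downward; lengths in mm; the calibration is good to about 2 mm. A picture is of the moment at which its call begins: read the wrist's pose just before it. camera_info takes no time and is no camera call.
- r.sign_off(): hands the job in; it is judged then, once.
The state is a dict: "clock": time; "qpos": joint angles; "qvel": joint speeds; "joint_efforts": joint torques, N m; "eef_pos": TCP position; "tcp_rot": TCP orientation; "contact_force": force on the tool from outside, world axes, zero at the start; "wrist_torque": the same for the moment, N m; "opening": opening from 0.0 (shut) to 1.0 (fully open); "grasp_force": force on a finger pad.
Only numpy, scipy, OpenCV 4.12 (cv2) and the standard library are available. Lean on these libraries where they do the work, as an engineer would, in place of code of your own. Each camera call takes 0.05 s, during which the arm holds its last target. There are 200 camera calls.

## Task

Swing the grey spares case's lid open by its handle, right back until it rests against the wire stop, and let go of it there. Then take it anew by its upper edge, lift it straight up off its hinge pins while it stands upright, and lean it against the middle of the low tube rail from the robot's side, square to the rail, hooks down on the bench. Leave the little screw jar standing where it is.

Things in the scene. Friction and masses are not known exactly. Their poses are not given: they have to be found in the camera images.
- case: Grey steel spares case, fixed to the bench (all sizes here are in mm): 160 deep (x), 190 wide (y), 80 tall. Origin under its middle; x points from its front to its back (hinge side, away from the robot), z up.
- case_pins (a point): Middle of the hinge line behind the case: 107 behind the case's middle (x), 86 above the bench. Axes as case. Two pins, 10 dia, lie along y, spanning 45 to 85 either side of this point; the bent wire that carries each rises to it from below at 81.
- lid_stop (a point): Middle of the cross-bar (10 dia, 60 long in y) of the wire stop behind the pins: 18 behind and 69 above the pin axis. The opened lid rests against it about 6 degrees past upright and stays there by its own weight; short of upright it falls shut (only gravity acts on the hinge).
- lid: The lid: loose flat plain-metal plate 188 (x) x 190 (y) x 12 thick, about 0.4 to 0.8 kg. Origin in the middle of the plate. x points to its hinge edge, z out of its outer face (up while closed), y along the hinge edge. A strip under it, inside the case, keeps it from sliding forward while closed.
- lid_hooks (a point): Middle of the lid's hinge line, 6 beyond the plate's hinge edge, at mid-thickness; axes as lid. On case_pins while hung. Two steel hooks (24 wide, at y +60 and -60, 25 thick in z) reach 14 further in +x. Each is a slot 13 wide, open to +x, astride a pin: the lid turns on the pins and, once upright, comes off when raised 20 along its own plane.
- lid_handle (a point): Middle of the round bar (10 dia, along y, 90 between its legs) of the D-handle on the lid's outer face. Bar axis 38 off the face, 44 in from the free edge (from lid_hooks: x -150, z +44). The bar can turn in the fingers as the lid swings. Axes as lid.
- lid_free_edge (a point): Middle of the lid's free edge (opposite the hooks, x -194 from lid_hooks), at mid-thickness. It is the upper edge when the lid stands open; plain, 12 thick, to be pinched across the thickness. Axes as lid.
- guard: Low grey tube rail on two posts, fixed to the bench. Origin on the bench 80 in front of the rail's middle (where the bench is clear); x points to the rail, away from the robot; y along the rail, z up.
- rail_mid (a point): Middle of the rail's axis. Tube 24 dia along y, straight for 190, axis 115 above the bench; its ends bend down into posts at y +115 and -115 with round feet of 48 dia. Axes as guard.
- screw_jar: Bystander, to be left standing where it is: small clear jar of screws with a steel cap, 42 mm dia, 62 tall, loose on the bench in the gap between case and rail, nearer the robot. Origin under its middle.

How it is judged:
By the outcome, as a careful person would: the job done as asked, in the order asked, and still so for the second after the job is handed in, with the robot touching nothing.
It also fails if it takes over 61 s, if anything falls off the work surface, if the arm or the gripper's body presses on something with over 40 N, if the wrist force passes 120 N, or if a joint passes its speed limit or range.

## Working session

There is one attempt and no reset: what is moved stays moved. The work goes in short steps, Python scripts to look and compute and a shell command to move; the robot and the scene stay as the last step left them, time stands still between calls to the robot, and variables do not carry over. Pictures are saved under pics/ and viewed, at most 10 in all, crops included, and the job is handed in when it is done.

```bash
mkdir -p pics; ls; python3 - <<'E'
from rig import r
import cv2,numpy as np
s=r.sense();print(s)
for n in("scene","top"):
    im=r.grab_frame(n);cv2.imwrite(f"pics/{n}0.png",im[:,:,::-1])
    i=r.camera_info(n);print(n,i)
print(r.camera_info("wrist"))
E
```

```text
pics
{'clock': 0.0, 'qpos': array([ 1.21560003e+00,  3.53678618e-01,  1.63413420e+00,  2.41571838e-06,
        1.15520294e+00, -2.42981992e-03]), 'qvel': array([ 0.00060908, -0.00037867,  0.00272527,  0.00036311, -0.00059785,
       -0.00088895]), 'joint_efforts': array([ 2.00885210e-03, -6.05253267e+01, -3.42074203e+01,  7.54795565e-05,
        9.28479829e-03,  7.20479829e-05]), 'eef_pos': array([215.78466153, 586.05737967, 230.54262585]), 'tcp_rot': array([-3.14016956e+00, -5.66656298e-06,  2.78882520e+00]), 'contact_force': array([ 0.67873185, -0.8349791 , -0.59614054]), 'wrist_torque': array([-0.05152026,  0.01300057,  0.00572124]), 'grasp_force': 0.0, 'opening': 1.0024149852917976}
scene {'K': array([[452.1391403 ,   0.        , 316.26975046],
       [  0.        , 452.1391403 , 245.7962327 ],
       [  0.        ,   0.        ,   1.        ]]), 'rvec': array([ 2.10022308,  1.13149285, -0.47856692]), 'tvec': array([-296.54526896, -215.85460755, 1153.20568681])}
top {'K': array([[433.72086952,   0.        , 320.62745569],
       [  0.        , 433.72086952, 246.24396929],
       [  0.        ,   0.        ,   1.        ]]), 'rvec': array([ 2.14643066, -2.19653863,  0.10261589]), 'tvec': array([-11.75895265, 512.19247231, 791.88656509])}
{'K': array([[358.56830532,   0.        , 316.19872671],
       [  0.        , 358.56830532, 240.26686818],
       [  0.        ,   0.        ,   1.        ]]), 'mount': array([[-1.51302818e-04, -9.62816148e-01, -2.70157440e-01,
         6.81196161e+01],
       [ 9.99999870e-01, -2.77496971e-04,  4.28919397e-04,
         4.76060150e-01],
       [-4.87938392e-04, -2.70157339e-01,  9.62816064e-01,
        -1.41606033e+02],
       [ 0.00000000e+00,  0.00000000e+00,  0.00000000e+00,
         1.00000000e+00]])}
```

View pics/scene0.png

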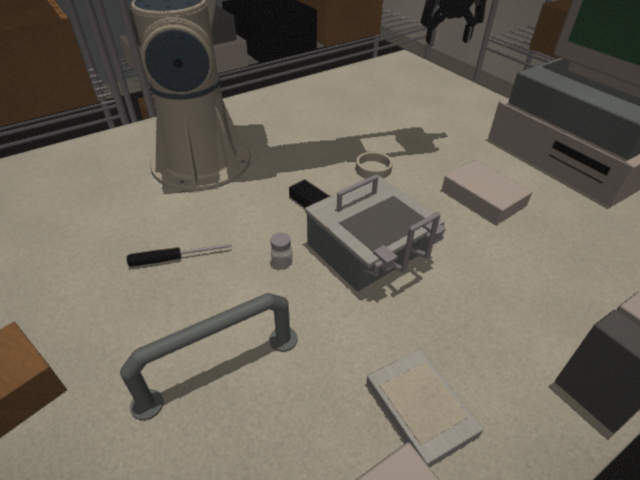

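View pics/top0.png

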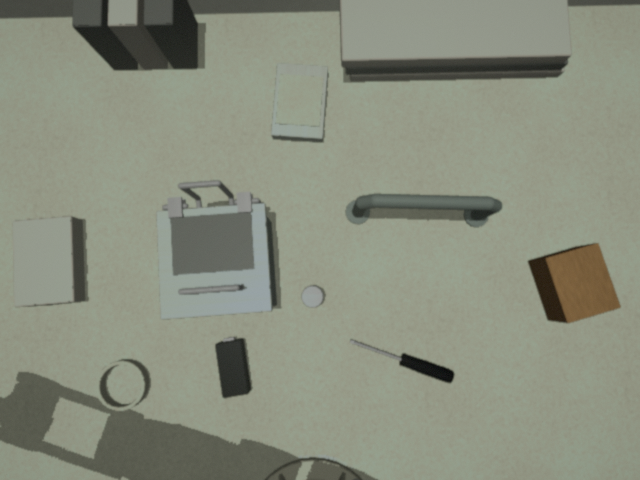

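The top view shows the case with its closed lid at (158–272, 204–319), the handle bar from (180,291) to (242,287), and the hooks at (177,207) and (245,202). The rail runs from about (365,201) to (492,203) and the jar cap is at (312,296). The scene view agrees with this.

```bash
cat > h.py <<'E'
import numpy as np,cv2
from rig import r
from scipy.spatial.transform import Rotation as Ro
def cam(n,s=None):
    i=r.camera_info(n);K=i["K"]
    if n!="wrist":
        R=cv2.Rodrigues(i["rvec"])[0];return K,R,np.array(i["tvec"]).ravel()
    T=np.eye(4);T[:3,:3]=Ro.from_euler("xyz",s["tcp_rot"]).as_matrix();T[:3,3]=s["eef_pos"]
    W=np.linalg.inv(T@np.array(i["mount"]));return K,W[:3,:3],W[:3,3]
def ray(c,uv):
    K,R,t=c;d=R.T@np.linalg.inv(K)@np.array([uv[0],uv[1],1.]);return -R.T@t,d
def onz(c,uv,z):
    o,d=ray(c,uv);return o+d*(z-o[2])/d[2]
def proj(c,P):
    K,R,t=c;p=K@(R@np.array(P,float)+t);return p[:2]/p[2]
E
python3 - <<'E'
from h import *
im=cv2.imread("pics/top0.png");c=cam("top")
g=cv2.cvtColor(im,cv2.COLOR_BGR2GRAY);hsv=cv2.cvtColor(im,cv2.COLOR_BGR2HSV)
for n,uv in dict(lid=(165,260),bench=(300,240),bench2=(120,240),handle=(205,290),rail=(430,203),jar=(312,296),hook=(176,207),decal=(210,245)).items(): print(n,hsv[uv[1],uv[0]])
# lid: less yellow than the bench
b=im[:,:,0].astype(int)-im[:,:,2]
m=((b>-3)&(g>30)).astype(np.uint8)*255
m2=np.zeros_like(m);m2[195:325,140:280]=m[195:325,140:280]
m2=cv2.morphologyEx(m2,cv2.MORPH_OPEN,np.ones((9,9)))
k=max(cv2.findContours(m2,0,2)[0],key=cv2.contourArea);rc=cv2.minAreaRect(k);print("lid",rc,cv2.boxPoints(rc).tolist())
for p in cv2.boxPoints(rc): print(onz(c,p,92).round(1))
m3=np.zeros_like(m);m3[190:225,355:510]=m[190:225,355:510]
pt=np.argwhere(m3[:,385:480]>0);mid=[(x+385,np.mean(pt[pt[:,1]==x,0])) for x in range(0,95,10) if (pt[:,1]==x).any()];print("rail",mid)
for n,uv,z in [("h1",(180,291),130),("h2",(242,287),130),("hookL",(177,207),100),("hookR",(245,202),100),("jar",(312,296),62),("postL",(357,212),0),("postR",(476,216),0)]: print(n,onz(c,uv,z).round(1))
for u,v in mid[::3]: print(onz(c,(u,v),115).round(1))
E
```

```text
lid [ 60  16 161]
bench [ 39  28 157]
bench2 [ 40  29 157]
handle [ 45   8 134]
rail [ 60  22 106]
jar [ 77  11 159]
hook [ 40   5 141]
decal [ 45  20 102]
lid ((214.8751678466797, 260.0436096191406), (108.78208923339844, 115.4171142578125), 86.00909423828125) [[153.52102661132812, 209.80087280273438], [268.65826416015625, 201.76803588867188], [276.22930908203125, 310.2863464355469], [161.09207153320312, 318.3191833496094]]
[575.8 265.9  92. ]
[585.3  65.2  92. ]
[397.6  54.5  92. ]
[388.5 250.5  92. ]
rail [(385, np.float64(200.5)), (395, np.float64(201.0)), (405, np.float64(201.0)), (415, np.float64(201.5)), (425, np.float64(201.5)), (435, np.float64(202.0)), (445, np.float64(202.0)), (455, np.float64(202.5)), (465, np.float64(208.0)), (475, np.float64(210.5))]
h1 [434.  206.3 130. ]
h2 [438.1 105.6 130. ]
hookL [578.2 222.4 100. ]
hookR [584.2 105.1 100. ]
jar [419.8  -6.2  62. ]
postL [579.7 -96.1   0. ]
postR [ 566.4 -327.9    0. ]
[ 578.2 -134.1  115. ]
[ 575.3 -184.7  115. ]
[ 573.2 -235.2  115. ]
[ 557.5 -285.   115. ]
```

```bash
cat >> h.py <<'E'
def rel(p,R,p0=None,R0=None):
    "numbers of a row for target (p,R) seen from p0,R0 (default: now)"
    if p0 is None:
        s=r.sense();p0=s["eef_pos"];R0=Ro.from_euler("xyz",s["tcp_rot"])
    a=R0.inv().apply(np.array(p)-p0)/200;w=(R0.inv()*R).as_rotvec()/np.pi
    return [float(round(v,4)) for v in [*a,*w]]
def tool(psi,tilt):
    "tool y along heading psi; tilted by tilt about case y (palm to +x)"
    return Ro.from_euler("z",psi)*Ro.from_euler("y",tilt)*Ro.from_matrix(np.array([[0,1,0],[1,0,0],[0,0,-1.]]).T)
E
python3 -m inch '[[[-0.885,-0.82,-0.15,0,0,0.187],[-0.885,-0.82,-0.15,0,0,0.187],[-0.885,-0.82,-0.15,0,0,0.187],[-0.885,-0.82,-0.15,0,0,0.187],[-0.885,-0.82,-0.15,0,0,0.187],[-0.885,-0.82,-0.15,0,0,0.187],[-0.885,-0.82,-0.15,0,0,0.187]]]'
python3 - <<'E'
from h import *
print(rel([436,156,270],tool(.044,0)))
E
```

```text
clock: 0.68
eef_pos: [327.2, 366.8, 261.8]
tcp_rot: [-3.141, 0.002, 2.198]
contact_force: [0.1, -0.5, 0.1]
opening: 1.003
grasp_force: 0.0
[-1.1729, -0.1781, -0.0385, 0.0001, 0.0006, 0.1857]
```

```bash
python3 -m inch '[[[-1,-0.15,-0.04,0,0,0.186],[-1,-0.15,-0.04,0,0,0.186],[-1,-0.15,-0.04,0,0,0.186],[-1,-0.15,-0.04,0,0,0.186],[-1,-0.15,-0.04,0,0,0.186],[-1,-0.15,-0.04,0,0,0.186],[-1,-0.15,-0.04,0,0,0.186],[-1,-0.15,-0.04,0,0,0.186]]]' 
python3 - <<'E'
from h import *
s=r.sense();im=r.grab_frame("wrist");np.save("s1.npy",s,allow_pickle=True);cv2.imwrite("pics/w1.png",im[:,:,::-1])
print(s["eef_pos"],s["tcp_rot"]);print(rel([436,156,220],tool(.044,0)))
E
```

```text
clock: 1.35
eef_pos: [418.9, 192.5, 269.1]
tcp_rot: [-3.141, -0.0, 1.617]
contact_force: [-0.2, 0.2, 0.2]
opening: 1.001
grasp_force: 0.0
[418.8800791  192.4761154  269.05389913] [-3.14100647e+00 -2.90217096e-04  1.61709356e+00]
[-0.1887, 0.0781, 0.2451, -0.0002, -0.0001, 0.0011]
```

View pics/w1.png

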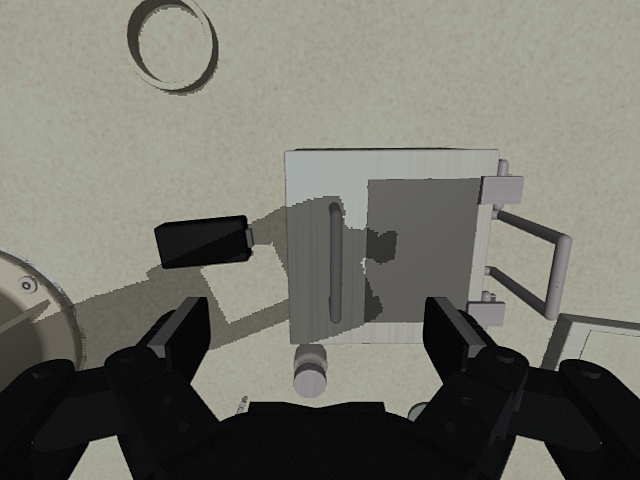

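The wrist view shows the handle bar from (335,206) to (336,321) and the lid corners at (286,151), (498,150) and (291,344). The far hook is centred at (502,190), the near hook at (486,313), and the stop bar runs from (566,238) to (552,316).

```bash
python3 - <<'E'
from h import *
s=np.load("s1.npy",allow_pickle=True).item();c=cam("wrist",s)
for n,uv,z in [("hA",(335.5,206),130),("hB",(336,321),130),("c1",(286,151),92),("c2",(498,150),92),("c3",(291,344),92),("hookA",(502,190),98.5),("hookB",(486,313),98.5),("stopA",(566,238),155),("stopB",(552,316),155),("jarcap",(310,385),62)]:
    print(n,onz(c,uv,z).round(1))
E
```

```text
hA [433.7 211.5 130. ]
hB [440.3 110.9 130. ]
c1 [390.6 250.8  92. ]
c2 [573.1 260.   92. ]
c3 [400.   62.9  92. ]
hookA [579.6 226.7  98.5]
hookB [586.1 109.1  98.5]
stopA [603.8 199.9 155. ]
stopB [607.7 136.4 155. ]
jarcap [421.5  -7.4  62. ]
```

```bash
python3 - <<'E'
from h import *
print(rel([437.5,160.5,190],tool(.054,0)),rel([437.5,160.5,111],tool(.054,0)))
E
```

```text
[-0.1666, 0.0867, 0.3951, -0.0002, -0.0001, -0.0021] [-0.1667, 0.087, 0.7901, -0.0002, -0.0001, -0.0021]
```

```bash
python3 -m inch '[[[-0.167,0.087,0.2,0,0,-0.002],[-0.167,0.087,0.4,0,0,-0.002],[-0.167,0.087,0.55,0,0,-0.002],[-0.167,0.087,0.65,0,0,-0.002],[-0.167,0.087,0.73,0,0,-0.002],[-0.167,0.087,0.79,0,0,-0.002],[-0.167,0.087,0.79,0,0,-0.002],[-0.167,0.087,0.79,0,0,-0.002]]]'
python3 - <<'E'
from h import *
s=r.sense();im=r.grab_frame("wrist");cv2.imwrite("pics/w2.png",im[:,:,::-1]);c=cam("wrist",s)
p=np.array([587.5,168,86]);ps=.054
x=np.array([np.cos(ps),np.sin(ps),0]);y=np.array([-x[1],x[0],0])
for q in (-45,45): print(proj(c,p-150*x+q*y+[0,0,44]).round())
print(rel([437.5,160.5,111],tool(.054,0)))
E
```

```text
clock: 2.07
eef_pos: [437.2, 160.7, 110.9]
tcp_rot: [-3.14, 0.0, 1.626]
contact_force: [1.2, 0.9, -0.7]
opening: 0.998
grasp_force: 0.0
[316. 426.]
[316. 213.]
[-0.0008, -0.0018, 0.003, -0.0, -0.0, 0.0002]
```

View pics/w2.png

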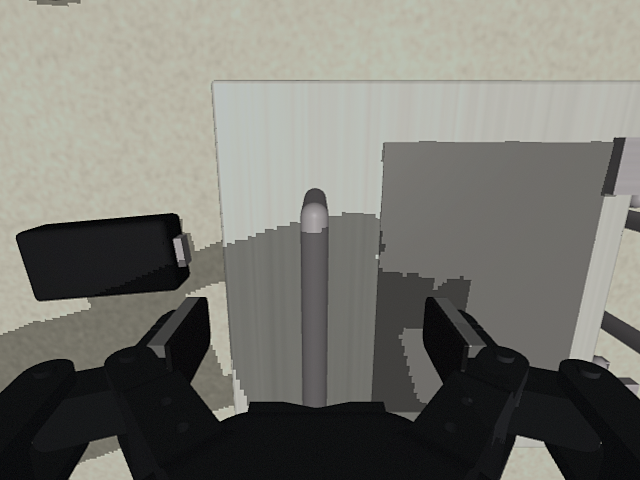

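The bar runs down column 315, predicted at 316, so it is centred between the fingers and parallel to them. I close on it and compute the swing.

```bash
python3 -m inch '[[[0,0,0,0,0,0],[0,0,0,0,0,0],[0,0,0,0,0,0],[0,0,0,0,0,0],[0,0,0,0,0,0],[0,0,0,0,0,0],[0,0,0,0,0,0],[0,0,0,0,0,0]]]' -1 25
cat >> h.py <<'E'
PIN=np.array([587.5,168,86]);PS=.054
def swing(th,k=30/96,s=150,n=44,d=19):
    t=np.radians(th);R=tool(PS,t*k);h=np.array([-s*np.cos(t)+n*np.sin(t),0,s*np.sin(t)+n*np.cos(t)])
    return PIN+Ro.from_euler("z",PS).apply(h)+d*R.as_matrix()[:,2],R
E
python3 - <<'E'
from h import *
print(rel(*swing(0)))
for a in (0,32,64):
    p0,R0=swing(a)
    print("[[["+"],[".join(",".join(f"{v:.3f}" for v in rel(*swing(a+4*i),p0,R0)) for i in range(1,9))+"]]]")
E
```

```text
clock: 2.78
eef_pos: [437.6, 159.6, 111.5]
tcp_rot: [-3.141, 0.0, 1.623]
contact_force: [-2.8, 0.3, 4.4]
opening: 0.103
grasp_force: 24.4
[0.0016, 0.0008, 0.0023, -0.0003, 0.0, -0.0006]
[[[-0.000,0.015,-0.052,0.007,-0.000,-0.000],[-0.000,0.034,-0.102,0.014,-0.000,0.000],[0.000,0.056,-0.151,0.021,0.000,0.000],[0.000,0.081,-0.199,0.028,-0.000,-0.000],[-0.000,0.110,-0.244,0.035,-0.000,-0.000],[0.000,0.142,-0.287,0.042,-0.000,-0.000],[-0.000,0.177,-0.328,0.049,-0.000,-0.000],[0.000,0.214,-0.365,0.056,-0.000,-0.000]]]
[[[-0.000,0.033,-0.042,0.007,0.000,0.000],[-0.000,0.069,-0.081,0.014,0.000,0.000],[0.000,0.108,-0.117,0.021,0.000,0.000],[0.000,0.149,-0.150,0.028,0.000,0.000],[-0.000,0.193,-0.181,0.035,0.000,0.000],[-0.000,0.238,-0.208,0.042,0.000,0.000],[-0.000,0.285,-0.232,0.049,0.000,0.000],[-0.000,0.334,-0.253,0.056,0.000,0.000]]]
[[[0.000,0.046,-0.025,0.007,-0.000,-0.000],[0.000,0.094,-0.047,0.014,0.000,-0.000],[0.000,0.143,-0.066,0.021,0.000,0.000],[-0.000,0.194,-0.081,0.028,0.000,0.000],[0.000,0.245,-0.092,0.035,0.000,0.000],[0.000,0.297,-0.099,0.042,0.000,0.000],[-0.000,0.350,-0.103,0.049,0.000,0.000],[0.000,0.402,-0.103,0.056,0.000,-0.000]]]
```

```bash
python3 -m inch '[[[0,0.015,-0.052,0.007,0,0],[0,0.034,-0.102,0.014,0,0],[0,0.056,-0.151,0.021,0,0],[0,0.081,-0.199,0.028,0,0],[0,0.110,-0.244,0.035,0,0],[0,0.142,-0.287,0.042,0,0],[0,0.177,-0.328,0.049,0,0],[0,0.214,-0.365,0.056,0,0]]]'
python3 - <<'E'
from h import *
print(rel(*swing(32)),r.sense()["wrist_torque"])
E
```

```text
clock: 3.45
eef_pos: [479.5, 161.5, 184.3]
tcp_rot: [-2.961, 0.0, 1.623]
contact_force: [-2.7, -0.5, -1.3]
opening: 0.103
grasp_force: 24.5
[0.0032, 0.0051, 0.0003, -0.0018, 0.0001, -0.0005] [ 0.00247571  0.61423973 -0.00204025]
```

```bash
python3 -m inch '[[[0,0.033,-0.042,0.007,0,0],[0,0.069,-0.081,0.014,0,0],[0,0.108,-0.117,0.021,0,0],[0,0.149,-0.150,0.028,0,0],[0,0.193,-0.181,0.035,0,0],[0,0.238,-0.208,0.042,0,0],[0,0.285,-0.232,0.049,0,0],[0,0.334,-0.253,0.056,0,0]]]'
python3 - <<'E'
from h import *
print(rel(*swing(64)))
E
```

```text
clock: 4.12
eef_pos: [554.5, 165.7, 224.1]
tcp_rot: [-2.786, -0.0, 1.623]
contact_force: [-4.2, -0.5, 12.4]
opening: 0.102
grasp_force: 25.4
[0.0028, 0.0048, 0.008, -0.002, -0.0002, -0.0004]
```

```bash
python3 -m inch '[[[0,0.046,-0.032,0.007,0,0],[0,0.094,-0.055,0.014,0,0],[0,0.143,-0.075,0.021,0,0],[0,0.194,-0.090,0.028,0,0],[0,0.245,-0.102,0.035,0,0],[0,0.280,-0.108,0.040,0,0]]]'
python3 - <<'E'
from h import *
print(rel(*swing(96)),rel(*swing(90)))
E
```

```text
clock: 4.62
eef_pos: [616.0, 169.0, 223.8]
tcp_rot: [-2.663, -0.0, 1.623]
contact_force: [-0.4, -0.1, 5.6]
opening: 0.106
grasp_force: 25.2
[0.0031, 0.1174, -0.0062, 0.0143, -0.0003, -0.0005] [0.003, 0.0395, 0.0054, 0.0039, -0.0003, -0.0005]
```

```bash
python3 -m inch '[[[0,0.03,-0.002,0.004,0,0],[0,0.06,-0.003,0.008,0,0],[0,0.085,-0.004,0.011,0,0],[0,0.1,-0.004,0.013,0,0],[0,0.11,-0.005,0.014,0,0],[0,0.115,-0.006,0.014,0,0],[0,0.115,-0.006,0.014,0,0]]]'
python3 - <<'E'
from h import *
print(rel(*swing(96)))
im=r.grab_frame("scene");cv2.imwrite("pics/s2.png",im[100:340,200:520,::-1].repeat(2,0).repeat(2,1))
E
```

```text
clock: 5.2
eef_pos: [637.9, 170.2, 216.0]
tcp_rot: [-2.624, -0.001, 1.623]
contact_force: [5.3, 0.4, 12.1]
opening: 0.105
grasp_force: 26.3
[0.0028, 0.0026, 0.0093, 0.002, -0.0005, -0.0004]
```

View pics/s2.png

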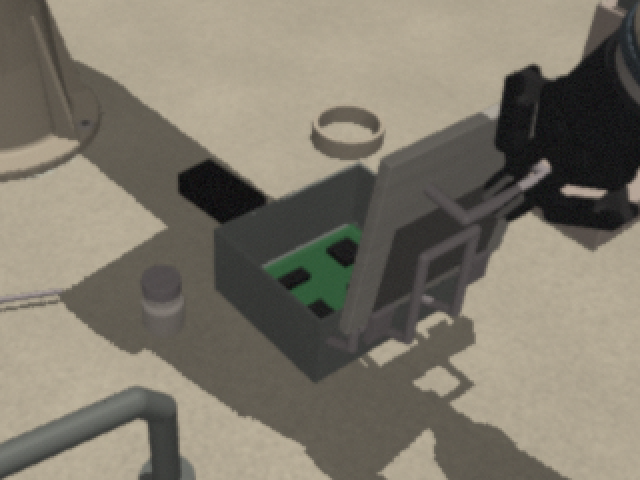

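The crop shows the lid standing open at the wire stop with the gripper still on its bar and the jar untouched. I'll nudge until the stop pushes back, relieve the downward press, then release.

```bash
python3 -m inch '[[[0,0.007,-0.006,0,0,0],[0,0.014,-0.011,0,0,0],[0,0.014,-0.011,0,0,0],[0,0.014,-0.011,0,0,0]]]'
python3 - <<'E'
from h import *
print(rel(*swing(96)))
E
```

```text
clock: 5.58
eef_pos: [639.6, 170.2, 215.3]
tcp_rot: [-2.62, -0.0, 1.623]
contact_force: [-0.4, 0.2, 7.7]
opening: 0.103
grasp_force: 25.7
[0.003, -0.0067, 0.0109, 0.0006, -0.0003, -0.0004]
```

```bash
python3 -m inch '[[[0,0.01,-0.012,0,0,0],[0,0.018,-0.018,0,0,0],[0,0.018,-0.018,0,0,0],[0,0.018,-0.018,0,0,0]]]'
python3 - <<'E'
from h import *
print(rel(*swing(96)))
E
```

```text
clock: 5.92
eef_pos: [640.1, 170.2, 215.3]
tcp_rot: [-2.608, 0.001, 1.624]
contact_force: [-18.8, -1.4, 2.9]
opening: 0.101
grasp_force: 24.9
[0.0031, -0.0086, 0.0122, -0.0033, 0.0001, -0.0003]
```

```bash
python3 -m inch '[[[0,-0.012,0.008,0,0,0],[0,-0.014,0.01,0,0,0],[0,-0.014,0.01,0,0,0],[0,-0.014,0.01,0,0,0],[0,-0.014,0.01,0,0,0]]]' -0.5

```

```text
clock: 6.33
eef_pos: [641.5, 170.3, 215.3]
tcp_rot: [-2.621, 0.0, 1.623]
contact_force: [0.2, 0.1, 0.3]
opening: 0.254
grasp_force: 0.0
```

```bash
python3 -m inch '[[[0,0,-0.06,0,0,0],[0,0,-0.14,0,0,0],[0,0,-0.25,0,0,0],[0,0,-0.4,0,0,0],[0,0,-0.55,0,0,0],[0,0,-0.65,0,0,0],[0,0,-0.65,0,0,0]]]'
python3 - <<'E'
from h import *
t=np.radians(6);e=PIN+Ro.from_euler("z",PS).apply([194*np.sin(t),0,194*np.cos(t)]);R=tool(PS,t);z=R.as_matrix()[:,2]
print(e,[rel(e+z*d,R) for d in (-35,28)])
s=r.sense();im=r.grab_frame("wrist");cv2.imwrite("pics/w3.png",im[:,:,::-1])
im=r.grab_frame("top");cv2.imwrite("pics/t3.png",im[:,:,::-1])
E
```

```text
clock: 6.92
eef_pos: [708.2, 173.8, 332.0]
tcp_rot: [-2.627, -0.001, 1.623]
contact_force: [-0.4, -0.1, 0.5]
opening: 0.249
grasp_force: 0.0
[607.74896297 169.09450807 278.9372477 ] [[0.0026, -0.3769, 0.3178, -0.1305, -0.0005, -0.0005], [0.0022, -0.2513, 0.6067, -0.1305, -0.0005, -0.0005]]
```

```bash
python3 -m inch '[[[0,-0.1,0.06,-0.035,0,0],[0,-0.2,0.14,-0.07,0,0],[0,-0.3,0.24,-0.105,0,0],[0,-0.377,0.31,-0.13,0,0],[0.002,-0.377,0.318,-0.13,0,0],[0.002,-0.377,0.318,-0.13,0,0]]]' 0.2
python3 - <<'E'
from h import *
t=np.radians(6);e=PIN+Ro.from_euler("z",PS).apply([194*np.sin(t),0,194*np.cos(t)]);R=tool(PS,t);z=R.as_matrix()[:,2]
print([rel(e+z*d,R) for d in (-35,28)])
s=r.sense();im=r.grab_frame("wrist");cv2.imwrite("pics/w4.png",im[:,:,::-1]);c=cam("wrist",s)
y=R.as_matrix()[:,0];x=R.as_matrix()[:,1]
for a in (-95,0,95): print([proj(c,e+a*y+b*x).round() for b in (-6,6)])
E
```

```text
clock: 7.52
eef_pos: [603.4, 168.3, 308.9]
tcp_rot: [-3.024, 0.001, 1.624]
contact_force: [0.3, -0.4, 0.6]
opening: 0.598
grasp_force: 0.0
[[0.0028, 0.0371, -0.029, -0.0042, 0.0003, -0.0002], [0.0031, 0.0412, 0.286, -0.0042, 0.0003, -0.0002]]
[array([319., 431.]), array([339., 431.])]
[array([319., 278.]), array([342., 279.])]
[array([319.,  76.]), array([346.,  76.])]
```

View pics/w4.png

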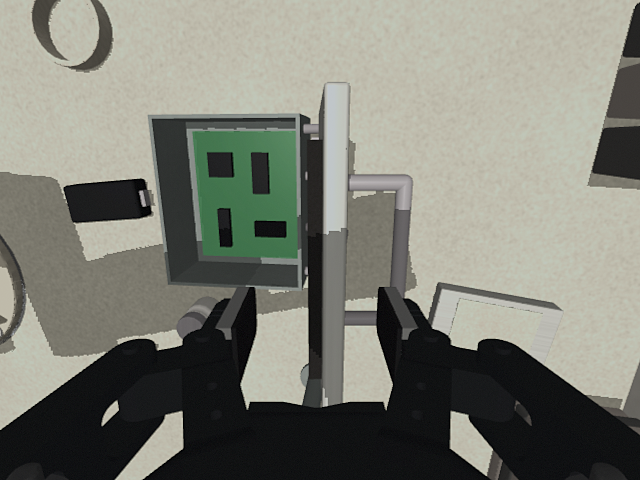

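The wrist view shows the lid standing open on its own, with its upper edge about 24 px wide from (337,83) to (333,400). That is roughly 2 mm behind and 3 mm to the right of my prediction. I correct for both, descend and pinch.

```bash
python3 -m inch '[[[-0.012,0.05,-0.02,-0.004,0,0],[-0.012,0.051,0.05,-0.004,0,0],[-0.012,0.051,0.13,-0.004,0,0],[-0.012,0.051,0.2,-0.004,0,0],[-0.012,0.051,0.25,-0.004,0,0],[-0.012,0.051,0.285,-0.004,0,0],[-0.012,0.051,0.285,-0.004,0,0]]]'
python3 -m inch '[[[0,0,0,0,0,0],[0,0,0,0,0,0],[0,0,0,0,0,0],[0,0,0,0,0,0],[0,0,0,0,0,0]]]' -1 90
python3 - <<'E'
from h import *
s=r.sense();im=r.grab_frame("wrist");cv2.imwrite("pics/w5.png",im[:,:,::-1])
print(s["wrist_torque"],s["grasp_force"])
E
```

```text
clock: 8.15
eef_pos: [613.2, 166.6, 250.9]
tcp_rot: [-3.039, 0.001, 1.623]
contact_force: [-0.8, 0.7, -0.8]
opening: 0.601
grasp_force: 0.0
clock: 8.57
eef_pos: [604.2, 166.4, 255.3]
tcp_rot: [-3.022, 0.001, 1.624]
contact_force: [-37.2, -3.1, 30.1]
opening: 0.204
grasp_force: 87.6
[-0.66410209  7.99245687  0.04937092] 87.6240348815918
```

View pics/w5.png

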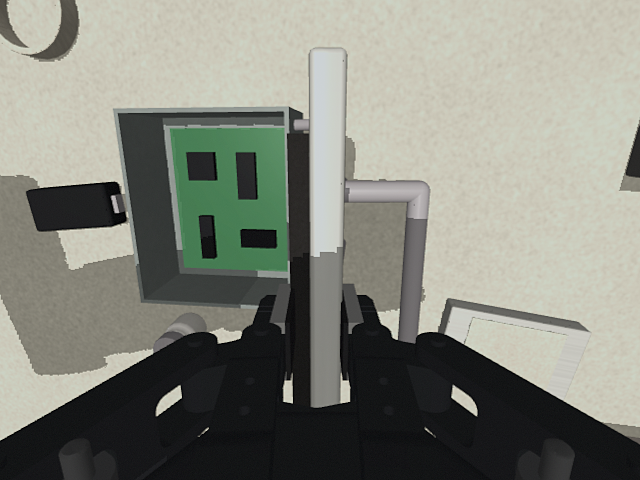

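The wrist view shows the upper edge between the pads. The right pad touches at column 345, while the left one still has a small gap at about 290–310. The tool sits too far back, so I relieve it towards the robot while the fingers close.

```bash
python3 -m inch '[[[0,-0.015,-0.005,0,0,0],[0,-0.03,-0.01,0,0,0],[0,-0.035,-0.015,0,0,0],[0,-0.035,-0.015,0,0,0]]]'
python3 - <<'E'
from h import *
s=r.sense();print(s["wrist_torque"],s["grasp_force"])
E
```

```text
clock: 8.95
eef_pos: [602.2, 166.2, 255.7]
tcp_rot: [-3.032, 0.001, 1.624]
contact_force: [-11.4, -0.4, -3.0]
opening: 0.203
grasp_force: 89.7
[-0.13056673  2.96800124  0.0740992 ] 89.70714569091797
```

```bash
python3 - <<'E'
from h import *
s=r.sense();p=s["eef_pos"];R=Ro.from_euler("xyz",s["tcp_rot"])
ax=np.array([-np.sin(PS),np.cos(PS),0])
for a in (-1.5,-3,-4.5,-5.5):
    Q=Ro.from_rotvec(ax*np.radians(a));print(rel(PIN+Q.apply(p-PIN),Q*R,p,R))
for dz in (10,30,60,90): print(rel(PIN+Q.apply(p-PIN)+[0,0,dz],Q*R,PIN+Q.apply(p-PIN),Q*R))
E
```

```text
[-0.0, -0.0223, 0.0008, -0.0083, 0.0, 0.0]
[-0.0001, -0.0445, 0.0022, -0.0167, 0.0, 0.0]
[-0.0001, -0.0667, 0.0042, -0.025, 0.0, 0.0]
[-0.0001, -0.0815, 0.0059, -0.0306, 0.0, 0.0]
[-0.0, -0.0007, -0.05, 0.0, 0.0, 0.0]
[-0.0001, -0.002, -0.15, 0.0, 0.0, 0.0]
[-0.0001, -0.0041, -0.3, 0.0, 0.0, 0.0]
[-0.0002, -0.0061, -0.45, 0.0, 0.0, 0.0]
```

```bash
python3 -m inch '[[[0,-0.022,0.001,-0.008,0,0],[0,-0.045,0.001,-0.017,0,0],[0,-0.067,0.002,-0.025,0,0],[0,-0.081,0.003,-0.031,0,0],[0,-0.081,0.003,-0.031,0,0],[0,-0.081,0.003,-0.031,0,0]]]'
python3 - <<'E'
from h import *
s=r.sense();print(s["wrist_torque"],s["grasp_force"],s["opening"])
im=r.grab_frame("scene");cv2.imwrite("pics/s6.png",im[60:340,280:500,::-1].repeat(2,0).repeat(2,1))
E
```

```text
clock: 9.45
eef_pos: [587.1, 165.3, 256.8]
tcp_rot: [-3.132, 0.001, 1.623]
contact_force: [-6.1, -0.5, -4.8]
opening: 0.209
grasp_force: 89.4
[-0.09138695  2.04609791  0.02587313] 89.3872618675232 0.20897062159809404
```

View pics/s6.png

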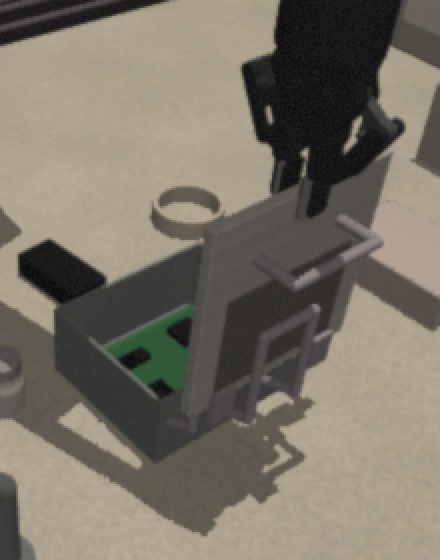

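The crop shows the lid pinched at the middle of its upper edge and nearly upright, clear of the wire stop, with the hooks still on the pins. Now I lift it straight up.

```bash
python3 -m inch '[[[0,0,-0.03,0,0,0],[0,-0.001,-0.07,0,0,0],[0,-0.001,-0.12,0,0,0],[0,-0.002,-0.18,0,0,0],[0,-0.003,-0.25,0,0,0],[0,-0.004,-0.32,0,0,0],[0,-0.005,-0.36,0,0,0],[0,-0.005,-0.36,0,0,0]]]'
python3 - <<'E'
from h import *
s=r.sense();print(s["wrist_torque"],s["grasp_force"],s["opening"])
im=r.grab_frame("scene");cv2.imwrite("pics/s7.png",im[20:320,260:580,::-1].repeat(2,0).repeat(2,1)[:600,:640])
E
```

```text
clock: 10.17
eef_pos: [591.0, 166.0, 333.0]
tcp_rot: [3.138, -0.001, 1.623]
contact_force: [0.0, 0.4, -3.5]
opening: 0.203
grasp_force: 88.5
[0.00082165 0.00785963 0.03578603] 88.52777286898345 0.2027639052992897
```

View pics/s7.png

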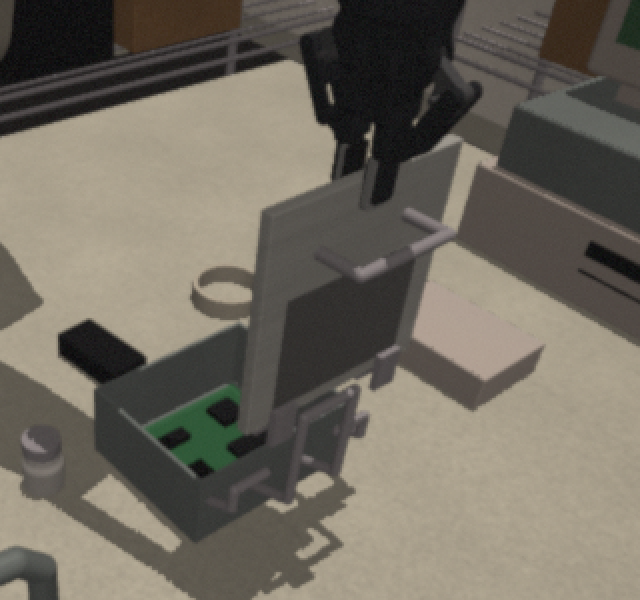

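The crop shows the lid hanging free above the pins, both hooks clear, with its near side edge running from about (267,212) to (250,432). I'll work out its tilt in the grip and the leaning pose.

```bash
python3 - <<'E'
from h import *
s=r.sense();p=s["eef_pos"];print(p,s["tcp_rot"]);c=cam("scene")
ps=s["tcp_rot"][2]-np.pi/2;x=np.array([np.cos(ps),np.sin(ps),0]);y=np.array([-x[1],x[0],0])
for uv in [(267,212),(250,432)]:
    o,d=ray(c,(uv[0]/2+260,uv[1]/2+20));P=o+d*(((p-95*y)-o)@y)/(d@y);q=P-p;print(uv,[q@x,q@y,q[2]])
# wrist view: lower parts
im=r.grab_frame("wrist");cv2.imwrite("pics/w7.png",im[:,:,::-1])
t=cam("top");im=cv2.imread("pics/t3.png");g=cv2.cvtColor(im,cv2.COLOR_BGR2GRAY)
# rail: dark tube edges along columns in top view, midline at z=115
for u in (385,400,415,430,445,460,475):
    col=cv2.GaussianBlur(g,(3,3),0)[185:225,u].astype(int);print(u,col.tolist())
E
```

```text
[590.41626044 165.87689097 331.45579993] [ 3.14034637e+00 -8.33728440e-04  1.62325971e+00]
(267, 212) [np.float64(8.829719844507425), np.float64(-95.00000000000004), np.float64(25.530664303147944)]
(250, 432) [np.float64(21.67652553975813), np.float64(-94.99999999999997), np.float64(-153.58323298476)]
385 [201, 201, 202, 201, 201, 201, 200, 195, 176, 149, 135, 138, 144, 149, 151, 151, 147, 142, 136, 128, 119, 111, 112, 121, 131, 136, 137, 138, 137, 136, 135, 138, 152, 174, 191, 198, 199, 200, 200, 200]
400 [198, 198, 198, 198, 199, 198, 197, 193, 178, 153, 137, 136, 142, 146, 150, 150, 149, 144, 138, 130, 122, 112, 107, 113, 125, 133, 135, 134, 134, 134, 135, 138, 148, 168, 188, 198, 199, 200, 200, 199]
415 [197, 197, 196, 195, 195, 196, 196, 194, 184, 162, 141, 134, 138, 143, 147, 149, 149, 145, 140, 134, 125, 115, 109, 113, 124, 131, 132, 132, 132, 132, 133, 134, 135, 145, 165, 186, 196, 197, 198, 199]
430 [198, 198, 198, 197, 197, 198, 198, 198, 192, 175, 150, 135, 137, 143, 147, 149, 149, 146, 141, 136, 128, 118, 109, 105, 112, 124, 131, 131, 131, 131, 131, 132, 134, 143, 164, 185, 196, 198, 198, 198]
445 [198, 199, 199, 199, 198, 197, 197, 197, 194, 179, 155, 136, 133, 139, 144, 147, 147, 146, 142, 137, 130, 122, 111, 105, 110, 121, 128, 129, 129, 130, 131, 132, 134, 143, 163, 185, 195, 197, 197, 197]
460 [199, 198, 197, 197, 198, 199, 198, 198, 197, 191, 172, 146, 133, 136, 142, 146, 147, 146, 143, 138, 132, 124, 114, 105, 105, 114, 125, 130, 131, 130, 129, 128, 127, 129, 141, 164, 186, 197, 198, 198]
475 [199, 199, 200, 201, 201, 201, 201, 200, 198, 192, 175, 149, 133, 134, 140, 144, 146, 146, 145, 140, 134, 127, 118, 105, 87, 70, 61, 58, 58, 59, 59, 59, 59, 62, 77, 105, 132, 145, 147, 147]
```

```bash
python3 - <<'E'
from h import *
t=cam("top")
A=[onz(t,(u,v),115) for u,v in [(385,200.9),(400,200.9),(430,201.9),(445,202.1),(460,202.9),(475,203.0)]]
A=np.array(A);k=np.polyfit(A[:,1],A[:,0],1);print("rail x=",k,"at -212:",np.polyval(k,-212))
im=cv2.imread("pics/t3.png").astype(int)
sc=cam("scene");print("scene cam",(-sc[1].T@sc[2]).round(),"top cam",(-t[1].T@t[2]).round())
# scene check of the rail: middle predicted
ki=np.polyval(k,-212);print("scene proj rail mid",proj(sc,[ki,-212,115]),"ends",proj(sc,[np.polyval(k,-97),-97,115]),proj(sc,[np.polyval(k,-327),-327,115]))
s=r.sense();p=s["eef_pos"]
# lid PnP from s7 : lid frame (y, n, s)  s from hook tips
ob=np.array([[-45,44,164],[45,44,164],[95,6,202],[95,0,202]],float)
f=lambda a,b:[a/2+260,b/2+20]
obs={"barL":([-45,44,164],f(362,276)),"barR":([45,44,164],f(452,235)),"topR":([95,6,208],f(461,140)),"topL":([-95,6,208],f(272,211)),"botL":([-95,6,20],f(268,432)),"hookR":([60,12.5,10],f(385,368)),"legL":([-45,6,164],f(320,253))}
o=np.array([v[0] for v in obs.values()],float);q=np.array([v[1] for v in obs.values()],float)
i=r.camera_info("scene");ok,rv,tv=cv2.solvePnP(o,q,i["K"],None,flags=cv2.SOLVEPNP_SQPNP)
M=sc[1].T@cv2.Rodrigues(rv)[0];T=sc[1].T@(tv.ravel()-sc[2])
print("axes y,n,s:\n",M.round(3),"\n tip",T.round(1),"edge",(T+M@[0,0,208]).round(1),"tcp",p.round(1))
e=cv2.projectPoints(o,rv,tv,i["K"],None)[0][:,0]-q;print(dict(zip(obs,e.round(1).tolist())))
for al in(-4,0,4):
    a=np.radians(al);ps=.053;X=np.array([np.cos(ps),np.sin(ps),0]);Y=np.array([-X[1],X[0],0])
    S=np.sin(a)*X+np.cos(a)*np.array([0,0,1]);N=np.cos(a)*X-np.sin(a)*np.array([0,0,1])
    print(al,{k:(proj(sc,p+v[0][0]*Y+v[0][1]*N+(v[0][2]-180)*S)-v[1]).round(1).tolist() for k,v in obs.items()})
E
```

```text
rail x= [4.98618137e-02 5.84493423e+02] at -212: 573.9227187089284
scene cam [ 982. -297.  642.] top cam [434. -24. 837.]
scene proj rail mid [206.37457924 325.34510613] ends [278.48410992 293.88137913] [124.03545058 361.27233852]
axes y,n,s:
 [[ 0.677  0.415 -0.608]
 [ 0.133  0.743  0.656]
 [ 0.724 -0.525  0.448]] 
 tip [657.4 104.5 207.6] edge [531.  240.9 300.8] tcp [589.8 165.7 330.2]
{'barL': [-4.0, -3.1], 'barR': [-6.7, -3.5], 'topR': [1.2, -7.6], 'topL': [8.4, 9.2], 'botL': [-6.8, -5.1], 'hookR': [8.2, 11.4], 'legL': [0.1, -1.2]}
-4 {'barL': [-5.1, -5.2], 'barR': [-6.2, -5.1], 'topR': [-3.9, -5.0], 'topL': [-5.4, -2.3], 'botL': [-11.8, 1.5], 'hookR': [-0.2, 3.2], 'legL': [-5.0, -4.0]}
0 {'barL': [-6.1, -3.5], 'barR': [-7.4, -3.4], 'topR': [-2.9, -4.3], 'topL': [-4.4, -1.4], 'botL': [-16.8, -2.0], 'hookR': [-5.7, 0.3], 'legL': [-5.7, -4.1]}
4 {'barL': [-7.2, -1.9], 'barR': [-8.6, -1.8], 'topR': [-1.9, -3.5], 'topL': [-3.3, -0.5], 'botL': [-21.6, -5.9], 'hookR': [-11.0, -3.0], 'legL': [-6.3, -4.2]}
```

```bash
python3 - <<'E'
from h import *
g=cv2.cvtColor(cv2.imread("pics/w7.png"),cv2.COLOR_BGR2GRAY)
for v in (80,110,140,200,230): print(v,[int(x) for x in g[v,280:450:2]])
s=r.sense();c=cam("wrist",s);p=s["eef_pos"];Rm=Ro.from_euler("xyz",s["tcp_rot"]).as_matrix();Y,X,Z=Rm[:,0],Rm[:,1],-Rm[:,2]
for al in(-4,0,4):
    a=np.radians(al);S=np.sin(a)*X+np.cos(a)*Z;N=np.cos(a)*X-np.sin(a)*Z
    P=lambda y,n,sx:proj(c,p+y*Y+n*N+(sx-180)*S).round(1).tolist()
    print(al,"edge95",P(95,-6,208),P(95,6,208),"edge60",P(60,-6,208),P(60,6,208),"bar30",P(30,39,164),P(30,49,164),"bar45",P(45,44,164),"hook60+72",P(72,12.5,0),P(72,-12.5,0),P(48,12.5,0))
E
```

```text
80 [187, 188, 188, 188, 188, 190, 189, 189, 187, 189, 189, 190, 185, 187, 147, 158, 184, 196, 196, 195, 196, 197, 196, 196, 195, 195, 195, 196, 195, 195, 196, 187, 160, 133, 191, 186, 186, 186, 185, 184, 186, 188, 187, 188, 184, 187, 186, 187, 186, 188, 186, 188, 188, 188, 185, 184, 188, 188, 190, 187, 187, 190, 189, 187, 188, 188, 189, 188, 185, 188, 191, 186, 189, 191, 187, 186, 184, 188, 188, 185, 188, 185, 187, 185, 178]
110 [183, 191, 194, 190, 192, 191, 190, 188, 188, 190, 189, 190, 188, 187, 179, 155, 182, 196, 196, 196, 196, 196, 196, 196, 195, 195, 196, 195, 195, 195, 195, 178, 146, 175, 189, 187, 187, 183, 183, 180, 186, 187, 184, 185, 188, 184, 188, 185, 185, 188, 189, 187, 189, 187, 188, 185, 180, 187, 190, 190, 187, 189, 187, 179, 186, 187, 186, 180, 185, 187, 189, 186, 186, 184, 181, 184, 189, 187, 190, 185, 185, 186, 184, 185, 189]
140 [154, 147, 149, 144, 32, 37, 35, 37, 34, 34, 36, 38, 37, 37, 53, 154, 180, 197, 196, 196, 196, 196, 196, 195, 195, 195, 195, 196, 195, 195, 194, 170, 124, 196, 185, 189, 191, 191, 188, 191, 190, 187, 189, 188, 187, 191, 189, 188, 190, 18
[... 868 characters left out ...]
9, 188, 191, 190, 189, 190, 185, 194, 77, 105, 129, 145, 154, 162, 169, 168, 162, 157, 140, 161, 187, 187, 184, 180, 184, 189, 186, 185, 190]
-4 edge95 [287.1, 44.5] [328.9, 43.7] edge60 [289.5, 168.7] [327.9, 168.9] bar30 [405.2, 230.1] [428.0, 230.5] bar45 [419.2, 196.7] hook60+72 [344.7, 135.9] [315.6, 135.9] [344.1, 164.5]
0 edge95 [293.7, 44.0] [335.8, 44.0] edge60 [295.7, 168.8] [334.2, 168.8] bar30 [401.4, 228.7] [423.5, 228.6] bar45 [414.9, 195.6] hook60+72 [330.0, 135.9] [301.0, 135.9] [329.8, 164.4]
4 edge95 [300.6, 43.7] [342.5, 44.5] edge60 [301.9, 168.9] [340.3, 168.6] bar30 [397.5, 227.3] [418.7, 226.9] bar45 [410.4, 194.6] hook60+72 [315.4, 135.9] [286.3, 135.9] [315.4, 164.3]
```

```bash
cat >> h.py <<'E'
RAIL=np.array([573.9,-212,0]);RP=-.051
def lean(back=0,up=0,tilt=15,hx=None):
    f=np.radians(tilt);z0=12.5*np.sin(f);dx=(18+(115-z0)*np.sin(f))/np.cos(f)
    q=np.array([-dx+185*np.sin(f)-2.8*np.cos(f)-back,0,z0+185*np.cos(f)+2.8*np.sin(f)+up])
    return RAIL+Ro.from_euler("z",RP).apply(q),tool(RP,f)
E
python3 - <<'E'
from h import *
sc=cam("scene");print("feet",[onz(sc,q,0).round(1) for q in[(146,404),(284,340)]])
g=cv2.imread("pics/scene0.png").astype(int).sum(2)
s=r.sense();p0=s["eef_pos"];R0=Ro.from_euler("xyz",s["tcp_rot"])
print(lean()[0],lean(45,148)[0]);print(rel(*lean(45,148),p0,R0))
E
```

```text
feet [array([ 569.6, -327.8,    0. ]), array([584.9, -96.5,   0. ])]
[ 570.49910974 -211.82640406  182.65620925] [ 525.55761955 -209.53239882  330.65620925]
[-1.8567, -0.4189, -0.0026, 0.083, 0.0042, 0.0327]
```

```bash
sed -i 's/^RAIL=.*/RAIL=np.array([575.,-212,0]);RP=-.056/' h.py
python3 -m inch '[[[-0.04,-0.02,-0.03,0.003,0,0.001],[-0.12,-0.05,-0.05,0.008,0,0.003],[-0.24,-0.08,-0.06,0.014,0,0.006],[-0.38,-0.12,-0.06,0.02,0,0.009],[-0.53,-0.15,-0.06,0.026,0,0.011],[-0.68,-0.18,-0.06,0.032,0,0.013],[-0.83,-0.2,-0.06,0.038,0,0.015],[-0.98,-0.22,-0.06,0.043,0,0.017]]]' -1 115
python3 - <<'E'
from h import *
s=r.sense();p0=s["eef_pos"];R0=Ro.from_euler("xyz",s["tcp_rot"])
print(rel(*lean(45,148),p0,R0))
E
```

```text
clock: 10.93
eef_pos: [554.7, -34.3, 341.4]
tcp_rot: [-3.002, 0.004, 1.57]
contact_force: [0.7, -0.6, -4.7]
opening: 0.201
grasp_force: 114.4
[-0.8749, -0.13, 0.0759, 0.0388, 0.0046, 0.0169]
```

```bash

python3 -m inch '[[[-0.15,-0.02,0.005,0.005,0.001,0.002],[-0.31,-0.04,0.01,0.01,0.001,0.005],[-0.47,-0.07,0.02,0.017,0.002,0.008],[-0.61,-0.09,0.03,0.024,0.003,0.011],[-0.72,-0.11,0.04,0.03,0.004,0.014],[-0.8,-0.12,0.055,0.036,0.004,0.016],[-0.85,-0.127,0.068,0.039,0.004,0.017],[-0.865,-0.13,0.076,0.039,0.004,0.017]]]'
python3 -m inch '[[[0,0,0,0,0,0],[0,0,0,0,0,0]]]'
python3 - <<'E'
from h import *
s=r.sense();p0=s["eef_pos"];R0=Ro.from_euler("xyz",s["tcp_rot"])
print(rel(*lean(45,148),p0,R0));
for b,u in ((45,60),(15,12),(6,4)): print(b,u,rel(*lean(b,u),p0,R0))
im=r.grab_frame("scene");cv2.imwrite("pics/s8.png",im[:,:,::-1])
E
```

```text
clock: 11.6
eef_pos: [527.3, -206.7, 329.9]
tcp_rot: [-2.88, 0.002, 1.514]
contact_force: [0.4, 0.5, -4.6]
opening: 0.191
grasp_force: 114.1
clock: 11.77
eef_pos: [527.6, -204.5, 330.6]
tcp_rot: [-2.881, 0.001, 1.516]
contact_force: [-0.3, -0.1, -4.7]
opening: 0.192
grasp_force: 114.1
[-0.024, -0.0033, 0.0007, 0.0004, 0.0005, 0.0002]
45 60 [-0.0234, 0.11, 0.4259, 0.0004, 0.0005, 0.0002]
15 12 [-0.0233, 0.3168, 0.6191, 0.0004, 0.0005, 0.0002]
6 4 [-0.0233, 0.3706, 0.6462, 0.0004, 0.0005, 0.0002]
```

```bash

python3 -m inch '[[[-0.01,0.02,0.06,0,0,0],[-0.023,0.05,0.18,0,0,0],[-0.023,0.08,0.3,0,0,0],[-0.023,0.12,0.42,0,0,0],[-0.023,0.19,0.5,0,0,0],[-0.023,0.25,0.56,0,0,0],[-0.023,0.3,0.6,0,0,0],[-0.023,0.317,0.619,0,0,0]]]'
python3 -m inch '[[[0,0,0,0,0,0],[0,0,0,0,0,0]]]'
python3 - <<'E'
from h import *
s=r.sense();p0=s["eef_pos"];R0=Ro.from_euler("xyz",s["tcp_rot"])
for b,u in ((15,12),(8,4),(5,0),(0,0)): print(b,u,rel(*lean(b,u),p0,R0))
im=r.grab_frame("wrist");cv2.imwrite("pics/w9.png",im[:,:,::-1])
im=r.grab_frame("scene");cv2.imwrite("pics/s9.png",im[:,:,::-1])
E
```

```text
clock: 12.48
eef_pos: [557.0, -211.2, 192.8]
tcp_rot: [-2.88, 0.001, 1.516]
contact_force: [0.6, 0.5, -3.6]
opening: 0.194
grasp_force: 114.1
clock: 12.65
eef_pos: [556.6, -211.8, 195.1]
tcp_rot: [-2.881, 0.002, 1.516]
contact_force: [-1.4, -0.3, -3.4]
opening: 0.193
grasp_force: 114.1
15 12 [0.0039, 0.0003, 0.0024, 0.0004, 0.0007, 0.0001]
8 4 [0.004, 0.0445, 0.0321, 0.0004, 0.0007, 0.0001]
5 0 [0.004, 0.0641, 0.0475, 0.0004, 0.0007, 0.0001]
0 0 [0.004, 0.0883, 0.0411, 0.0004, 0.0007, 0.0001]
```

```bash

python3 -m inch '[[[0.004,0.013,0.014,0,0,0],[0.004,0.025,0.028,0,0,0],[0.004,0.037,0.042,0,0,0],[0.004,0.037,0.042,0,0,0]]]'
python3 -m inch '[[[0,0.003,0.012,0,0,0],[0,0.006,0.024,0,0,0],[0,0.006,0.024,0,0,0]]]'

```

```text
clock: 13.08
eef_pos: [561.8, -211.5, 184.3]
tcp_rot: [-2.881, 0.002, 1.515]
contact_force: [-0.0, 0.1, -4.3]
opening: 0.193
grasp_force: 114.0
clock: 13.33
eef_pos: [563.5, -212.0, 183.4]
tcp_rot: [-2.886, 0.003, 1.515]
contact_force: [1.7, 1.0, 20.2]
opening: 0.197
grasp_force: 120.9
```

```bash

python3 -m inch '[[[0,0.001,-0.015,0,0,0],[0,0.012,-0.018,0,0,0],[0,0.024,-0.021,0,0,0],[0,0.024,-0.021,0,0,0]]]'
python3 -m inch '[[[0,0.01,-0.003,0,0,0],[0,0.019,-0.005,0,0,0],[0,0.019,-0.005,0,0,0]]]'
python3 - <<'E'
from h import *
s=r.sense();print(rel(*lean()),s["wrist_torque"])
E
```

```text
clock: 13.67
eef_pos: [567.1, -212.2, 183.3]
tcp_rot: [-2.88, 0.003, 1.515]
contact_force: [-2.5, -0.6, 8.8]
opening: 0.195
grasp_force: 120.9
clock: 13.92
eef_pos: [569.6, -212.2, 182.8]
tcp_rot: [-2.876, 0.002, 1.515]
contact_force: [-4.4, -1.6, 7.7]
opening: 0.195
grasp_force: 124.1
[0.0027, 0.0095, -0.0018, -0.001, 0.0008, -0.0] [-0.19142638  2.18457775  0.08155647]
```

```bash

python3 -m inch '[[[0,0.01,-0.003,0,0,0],[0,0.02,-0.006,0,0,0],[0,0.02,-0.006,0,0,0]]]'
python3 - <<'E'
from h import *
s=r.sense();print(rel(*lean()),s["wrist_torque"])
im=r.grab_frame("scene");cv2.imwrite("pics/s10.png",im[190:460,80:380,::-1].repeat(2,0).repeat(2,1))
im=r.grab_frame("top");cv2.imwrite("pics/t10.png",im[:,:,::-1])
E
```

```text
clock: 14.17
eef_pos: [572.3, -212.2, 182.6]
tcp_rot: [-2.873, 0.002, 1.516]
contact_force: [-8.7, -0.8, 7.9]
opening: 0.194
grasp_force: 124.5
[0.0017, -0.0036, 0.0005, -0.0022, 0.0006, 0.0001] [0.00868762 2.95065514 0.30441004]
```

```bash

python3 -m inch '[[[0,-0.005,0,0,0,0],[0,-0.005,0,0,0,0],[0,-0.005,0,0,0,0],[0,-0.005,0,0,0,0],[0,-0.005,0,0,0,0],[0,-0.005,0,0,0,0]]]' -0.1
python3 - <<'E'
from h import *
im=r.grab_frame("scene");cv2.imwrite("pics/s11.png",im[190:460,80:380,::-1].repeat(2,0).repeat(2,1))
im=r.grab_frame("wrist");cv2.imwrite("pics/w11.png",im[:,:,::-1])
a=cv2.imread("pics/s10.png");b=cv2.imread("pics/s11.png");d=cv2.absdiff(a,b).max(2)
m=cv2.threshold(d,40,255,0)[1];m[:, :]=m;ys,xs=np.nonzero(m);print(len(xs),xs.min(),xs.max(),ys.min(),ys.max(),np.histogram(ys,10,(0,540))[0])
E
```

```text
clock: 14.77
eef_pos: [574.6, -212.2, 183.0]
tcp_rot: [-2.881, 0.002, 1.515]
contact_force: [0.7, -0.5, -0.5]
opening: 0.451
grasp_force: 0.0
772 124 373 62 537 [  0  12  24 260 404   0  16  24   8  24]
```

```bash

python3 -m inch '[[[0,0,-0.05,0,0,0],[0,0,-0.12,0,0,0],[0,0,-0.22,0,0,0],[0,0,-0.36,0,0,0],[0,0,-0.52,0,0,0],[0,0,-0.7,0,0,0],[0,0,-0.85,0,0,0],[0,0,-0.95,0,0,0]]]'
python3 -m inch '[[[0,0,-0.1,0,0,0],[0,0,-0.1,0,0,0],[0,0,-0.1,0,0,0],[0,0,-0.1,0,0,0],[0,0,-0.1,0,0,0],[0,0,-0.1,0,0,0]]]'
python3 - <<'E'
from h import *
im=r.grab_frame("scene")[:,:,::-1];w=r.grab_frame("wrist")[:,:,::-1]
a=im[180:430,90:390].repeat(2,0).repeat(2,1)[:500,:600]
w2=cv2.resize(w,(0,0),fx=.31,fy=.41)[:,:198]
c=np.zeros((500,800,3),np.uint8);c[:,:600]=a;c[:w2.shape[0],600:600+w2.shape[1]]=w2
t=r.grab_frame("top")[:,:,::-1];tt=t[150:350,320:520];c[210:410,600:800]=tt
cv2.imwrite("pics/fin.png",c);cv2.imwrite("pics/tfin.png",t)
E
```

```text
clock: 15.53
eef_pos: [624.5, -214.6, 371.1]
tcp_rot: [-2.885, 0.003, 1.515]
contact_force: [-0.4, -0.0, -0.3]
opening: 0.449
grasp_force: 0.0
clock: 16.03
eef_pos: [627.8, -214.6, 384.8]
tcp_rot: [-2.879, 0.002, 1.515]
contact_force: [0.1, -0.2, -0.3]
opening: 0.448
grasp_force: 0.0
```

View pics/fin.png

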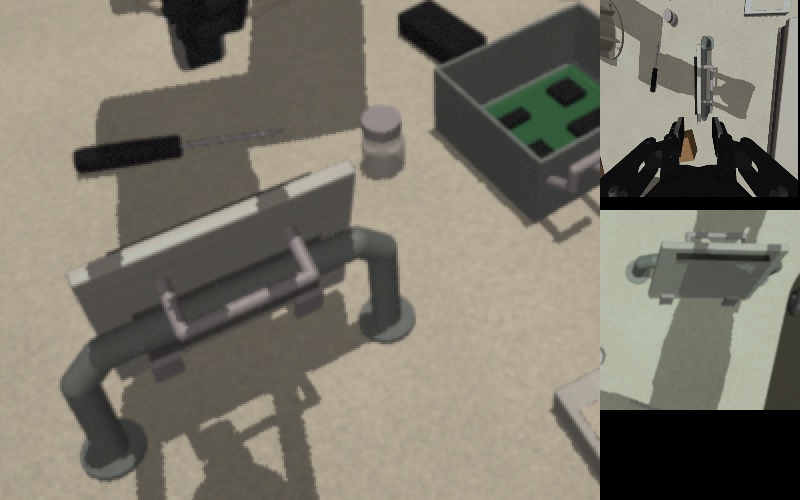

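The view shows the lid leaning on the rail with both hooks on the bench, the handle over the tube, the jar still standing and the gripper clear. In the top inset the lid looks slightly right of centre, so I check that numerically.

```bash
python3 - <<'E'
from h import *
t=cam("top");im=cv2.imread("pics/tfin.png");g=cv2.cvtColor(im,cv2.COLOR_BGR2GRAY)
f=lambda a,b:(a-600+320,b-210+150)
for n,(a,b),z in [("topL",(664,242),204),("topR",(786,247),204),("handL",(688,237),155),("handR",(745,235),155),("hookL",(667,300),5),("hookR",(731,302),5),("stripL",(678,257),185),("stripR",(769,258),185)]:
    print(n,onz(t,f(a,b),z).round(1))
for u in (395,410,430,450,470,485): 
    c=g[165:215,u].astype(int);d=np.abs(np.diff(c));print(u,[(165+i,int(d[i])) for i in np.argsort(-d)[:6]])
E
```

```text
topL [ 588.3 -120.1  204. ]
topR [ 576.5 -300.8  204. ]
handL [ 607.5 -166.3  155. ]
handR [ 608.7 -257.8  155. ]
hookL [ 522.8 -151.9    5. ]
hookR [ 516.1 -275.     5. ]
stripL [ 569.1 -143.4  185. ]
stripR [ 564.3 -282.1  185. ]
395 [(np.int64(188), 29), (np.int64(187), 19), (np.int64(189), 11), (np.int64(186), 7), (np.int64(181), 5), (np.int64(182), 4)]
410 [(np.int64(188), 33), (np.int64(193), 24), (np.int64(192), 23), (np.int64(198), 18), (np.int64(189), 17), (np.int64(199), 16)]
430 [(np.int64(188), 31), (np.int64(193), 26), (np.int64(176), 22), (np.int64(189), 20), (np.int64(199), 20), (np.int64(172), 19)]
450 [(np.int64(189), 36), (np.int64(182), 23), (np.int64(194), 22), (np.int64(193), 22), (np.int64(200), 21), (np.int64(183), 20)]
470 [(np.int64(194), 31), (np.int64(183), 28), (np.int64(190), 27), (np.int64(182), 23), (np.int64(195), 21), (np.int64(189), 21)]
485 [(np.int64(190), 39), (np.int64(201), 24), (np.int64(200), 21), (np.int64(194), 21), (np.int64(191), 19), (np.int64(189), 19)]
```

```bash
python3 -c "
from rig import r
print(r.sense()['clock'],r.sign_off())"
```

```text
the job is handed in; nothing more can be done
16.1833 None
```

The lid was opened to the stop, lifted off its pins, and left leaning square against the middle of the rail with its hooks on the bench; the jar was left standing, and I handed the job in at 16.2 s (verdict not shown).

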